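Lay out the sauce ingredients

ROBOT

A 6-joint arm with a two-finger parallel gripper is mounted at the origin on a cart in front of the work surface, level with it; the furniture and walls round the work are solid. World frame = base frame: x ahead of the robot, y to its left, z up, the work surface at z = 0. Lengths are in mm, angles in rad, forces in N, time in s.
With the tool pointing down it reaches from about 325 to 875 mm from the base axis. Payload 4.4 kg.
Tool frame: the origin (TCP) lies on the centre line of the jaws, within the pads' length; the fingertips stand ahead of it and the grasp point (between the pads) lies 6 mm ahead of it (ctrl.tcp_to_tips is the z of the fingertips in the tool frame, in mm); z points along the fingers, y is the line along which they close (so a half turn about z gives the same grasp; the last joint's range is limited). The gripper opens to 85 mm and grips with 20 to 120 N. Pads are 22 mm wide; open, the fingers measure 114 mm over their backs; the gripper's body (76 mm by 85 mm) begins 54 mm behind the grasp point. The pads swing forward as they close: fully open they stand 13 mm farther back than shut.
Start: joints at [1.091, 0.207, 1.542, -0, 1.393, -0.15], TCP at [185.682, 544.197, 256.282] pointing down, gripper open.
Joint ranges: [-2.73, 2.73], [-0.86, 2.22], [0.23, 2.46], [-1.11, 4.25], [0.08, 2.63], [-2.82, 2.82]. Speed limits (rad/s): [2.79, 2.79, 3.14, 3.14, 3.14, 3.14].

INTERFACE

Orientations are given as a 3x3 rotation matrix whose columns are the frame's x, y, z axes.
In Python, from plant import ctrl, sensors, optics gives the robot as it stands. Calls block until the motion is done:
- ctrl.move_ptp(position, orientation): joint-space move of the TCP to a pose.
- ctrl.move_l(position, rot=None, vel=150, threshold=None): straight line of the TCP; rot=None keeps the orientation; vel is the mean speed in mm/s. With threshold (N) it stops when the force on the tool has changed by that much, and returns True; else False.
- ctrl.set_joints(angles): joint-space move.
- ctrl.gripper_to(opening, force=None): finger opening in mm; force is the grip in N (None keeps the last); returns when the fingers have stopped.
- ctrl.hold(seconds).
- ctrl.solve_ik(position, orientation): joint angles nearest the present ones, or None.
- sensors.read_state(): the state.
- optics.grab_frame(name): name is "scene" or "side" or "wrist"; returns (picture, depth): 400x640x3 uint8, red, green, blue; 400x640 float32, mm along the optical axis (not along the pixel's ray), 0 where there is no reading.
- optics.camera_params(name): a dict with "mtx" (3x3 intrinsics, pixels), "k1" (the pictures are not rectified: a ray, as slopes to the right and down, at radius r is drawn at 1 + k1 r^2 times it, then the intrinsics apply), "R" (3x3) and "t" (3): a world point X has camera coordinates R X + t; the wrist camera has in their place "T_tool_cam" (4x4, takes a point from camera to tool coordinates, whose origin is the TCP and whose axes are the flange's). Camera axes: x right, y down, z forward; pixel columns grow to the right and rows downward; lengths in mm; the calibration is good to about 2 mm. A picture is of the moment at which its call begins: read the wrist's pose just before it. camera_params takes no time and is no camera call.
A pose or a line that the arm cannot do raises ctrl.MotionError and nothing moves.
- ctrl.finish_job(): hands the job in; it is judged then, once.
The state is a dict: "t": time; "q": joint angles; "qvel": joint speeds; "tau": joint torques, N m; "eef_pos": TCP position; "eef_rot": TCP orientation; "force": force on the tool from outside, world axes, zero at the start; "wrist_torque": the same for the moment, N m; "grip_width": finger opening in mm; "grasp_force": force on a finger pad.
Only numpy, scipy, OpenCV 4.12 (cv2) and the standard library are available. Lean on these libraries where they do the work, as an engineer would, in place of code of your own. Each camera call takes 0.05 s, during which the arm holds its last target. There are 200 camera calls.

TASK

Get the corner ready for cooking: on the chopping board, stand the tomato tin midway between the garlic and the lemon and in line with them, then the red-capped spice jar straight behind the tin, and the light wooden salt mill straight behind the lemon, leaving about 3 cm clear between each of these two and the thing in front of it (behind means towards the board's far long edge, square to that edge). Set the red and white kitchen timer upright on the middle of the notepad to hold it down. Stand everything upright, and leave the garlic, the lemon, the notepad and the chrome bottle stopper where they are.

Things in the scene. Friction and masses are not known exactly. Their poses are not given: they have to be found in the camera images.
- board: oak chopping board, fixed, 210 x 300 mm and 22 mm thick, lying flat on the worktop. Origin: centre of its underside (on the worktop, z = 0). Its x axis points away from the robot across the short side (square to the long edges, turned from world x by at most 0.2 rad), y runs along the long side to the robot's left; the top is at z = 22 mm.
- garlic: whole garlic bulb, whitish pink, 60 x 57 mm and 58 mm tall, resting on the board near its left or right end (the lemon is near the other end). Origin: centre of its underside, on the board. Axes parallel to the board's.
- lemon: yellow lemon, 71 mm along its x, 53 mm along its y, 51 mm tall, resting on the board near the other end, about 200 mm from the garlic. Origin: centre of its underside, on the board. Axes parallel to the board's, its long axis square to the board's long edges.
- notepad: small cream block of notes lying on the worktop in front of the board, 104 mm along its x, 75 mm along its y, 12 mm thick, loose. Origin: centre of its underside.
- tin: tomato tin with a gold lid and a cream and red wrapper, upright cylinder 57 mm in diameter, 72 mm tall, 0.18 kg. Origin: centre of its underside. z up.
- spice_jar: glass spice jar with a red cap and black label, upright, round, 41 mm in diameter, 105 mm tall, 0.11 kg. Origin: centre of its underside. z up.
- salt_mill: salt mill of light wood with a small metal knob on top, upright, round, 150 mm tall with the knob, foot 58 mm in diameter; the head (110 to 138 mm up) is 48 mm in diameter. 0.18 kg. Its head does not turn. Origin: centre of its underside. z up. (The dark brown mill at the back is another one.)
- timer: kitchen timer, round, white base and red top, 62 mm in diameter and 45 mm tall, with a red grip bar (6 x 44 mm) on top that reaches 55 mm. 0.14 kg. Nothing on it turns. From above it is a plain red disc with a bar, wider than the spice jar. Origin: centre of its underside. z up.
- stopper: chrome bottle stopper standing among the four things to be moved, 37 mm in diameter, 51 mm tall, loose; to be left standing. Origin: centre of its underside. z up.
Mind the look-alikes: they are no part of the job. Leave any purple look-alike of the timer alone.

How it is judged:
By the outcome, as a careful person would: the job done as asked, in the order asked, and still so for the second after the job is handed in, with the robot touching nothing.
It also fails if it takes over 106 s, if anything falls off the work surface, if the arm or the gripper's body presses on something with over 40 N, if the wrist force passes 120 N, or if a joint passes its speed limit or range.

## Working session

There is one attempt and no reset: what is moved stays moved. The work goes in short steps, each a Python script; the robot and the scene stay as the last script left them, time stands still between calls to the robot, and variables do not carry over. Pictures are saved under pics/ and viewed, at most 14 in all, crops included, and the job is handed in when it is done.

```bash
ls; mkdir -p pics; python3 - <<'E'
from plant import ctrl, sensors, optics
import cv2, numpy as np
for n in ("scene","side","wrist"):
    p,d=optics.grab_frame(n); cv2.imwrite(f"pics/{n}0.png",p[:,:,::-1]); np.savez(f"{n}0.npz",p=p,d=d)
    print(n,{k:np.round(v,4).tolist() for k,v in optics.camera_params(n).items()})
print(sensors.read_state()["t"],ctrl.tcp_to_tips,sensors.read_state()["eef_rot"])
E
```

```text
pics
scene {'mtx': [[509.6461, 0.0, 323.668], [0.0, 509.6461, 201.0196], [0.0, 0.0, 1.0]], 'k1': -0.1419, 'R': [[-0.7734, -0.6336, 0.0216], [-0.258, 0.2834, -0.9237], [0.5791, -0.7199, -0.3826]], 't': [407.4502, 161.3097, 902.6124]}
side {'mtx': [[471.6262, 0.0, 326.1408], [0.0, 471.6262, 201.2264], [0.0, 0.0, 1.0]], 'k1': -0.0576, 'R': [[0.8054, -0.5928, -0.0023], [-0.3519, -0.475, -0.8065], [0.477, 0.6504, -0.5912]], 't': [-367.8083, 258.8518, 730.52]}
wrist {'mtx': [[313.2945, 0.0, 323.1988], [0.0, 313.2945, 199.0678], [0.0, 0.0, 1.0]], 'k1': 0.007, 'T_tool_cam': [[-0.0005, -0.9555, -0.2951, 76.1988], [1.0, -0.0003, -0.0005, -0.1095], [0.0004, -0.2951, 0.9555, -116.846], [0.0, 0.0, 0.0, 1.0]]}
0.15 25.0 [[-9.46432568e-01  3.22900471e-01 -8.24440050e-04]
 [ 3.22901418e-01  9.46431240e-01 -1.60669636e-03]
 [ 2.61472809e-04 -1.78684262e-03 -9.99998369e-01]]
```

View pics/scene0.png

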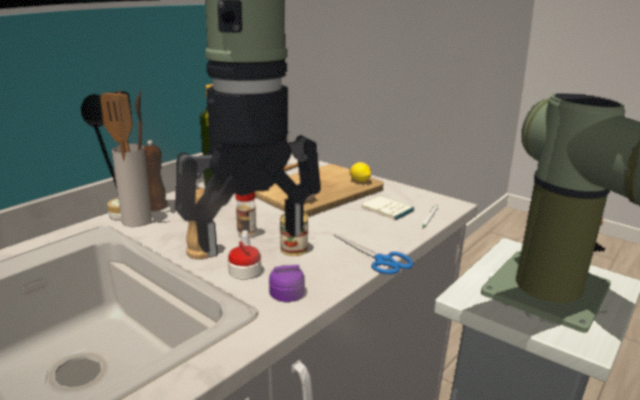

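View pics/side0.png

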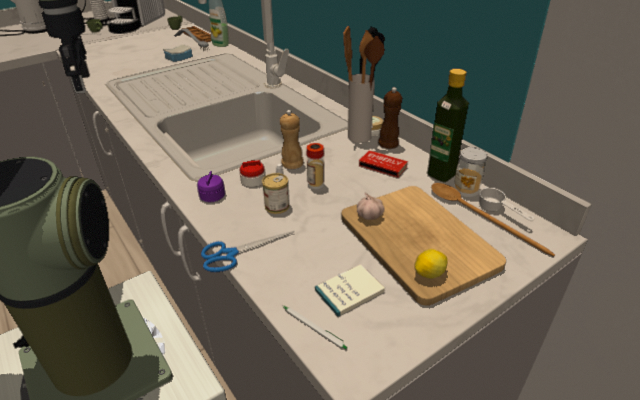

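View pics/wrist0.png

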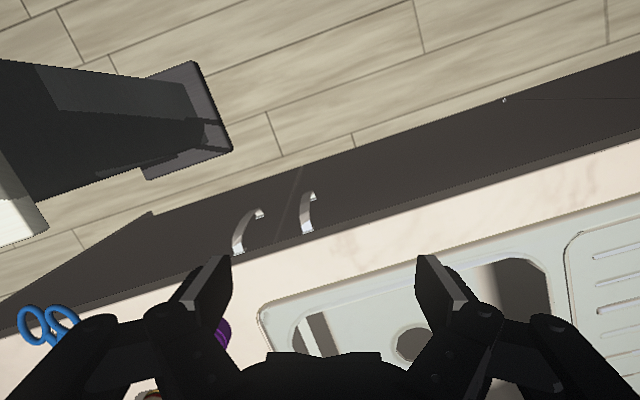

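The side view shows everything. Candidates:
- Timer: red/white at side (252,173), against the purple look-alike at (211,187).
- Salt mill: light wood at (291,140), against the dark brown one at (391,118).
- Spice jar: red cap at (316,166), against the glass jar at (471,172).
- Tin at (276,194), with the chrome stopper just behind it at about (279,173).
- Garlic (370,208), lemon (431,264), notepad (350,288). The red box at (383,162) is no part of the job.

Next I'll get rough positions and a close crop.

```bash
cat > h.py <<'E'
import numpy as np, cv2
from plant import ctrl, sensors, optics
def cam(name, st=None):
    c=optics.camera_params(name); K=np.array(c["mtx"]); k=c["k1"]
    if name=="wrist":
        T=np.array(c["T_tool_cam"]); Rw=np.array(st["eef_rot"]); p=np.array(st["eef_pos"])
        Rc=Rw@T[:3,:3]; o=Rw@T[:3,3]+p           # camera->world
    else:
        R=np.array(c["R"]); Rc=R.T; o=-R.T@np.array(c["t"])
    return K,k,Rc,o
def rays(C,uv):
    """world ray directions with unit depth along the optical axis"""
    K,k,Rc,o=C
    n=cv2.undistortPoints(np.asarray(uv,float).reshape(-1,1,2),K,np.array([k,0,0,0,0.]))[:,0]
    return np.c_[n,np.ones(len(n))]@Rc.T
def plane(C,uv,z):
    r=rays(C,uv); return C[3]+r*((z-C[3][2])/r[:,2])[:,None]
def dpts(C,d,uv):
    uv=np.asarray(uv,int); return C[3]+rays(C,uv)*d[uv[:,1],uv[:,0]][:,None]
def cross(C1,u1,C2,u2):
    """midpoint of the closest approach of two rays, and their gap"""
    a,b=rays(C1,[u1])[0],rays(C2,[u2])[0]; A=np.c_[a,-b]
    s=np.linalg.lstsq(A,C2[3]-C1[3],rcond=None)[0]
    p,q=C1[3]+a*s[0],C2[3]+b*s[1]; return (p+q)/2,np.linalg.norm(p-q)
def down(yaw):
    """tool pointing down, tool x at angle yaw in world"""
    c,s=np.cos(yaw),np.sin(yaw); return np.array([[c,s,0],[s,-c,0],[0,0,-1.]])
def snap(name,tag):
    st=sensors.read_state(); p,d=optics.grab_frame(name)
    cv2.imwrite(f"pics/{tag}.png",p[:,:,::-1]); C=cam(name,st)
    np.savez(f"{tag}.npz",p=p,d=d,K=C[0],k=C[1],R=C[2],o=C[3]); return p,d,C
def load(tag):
    z=np.load(f"{tag}.npz"); return z["p"],z["d"],(z["K"],float(z["k"]),z["R"],z["o"])
E
python3 - <<'E'
from h import *
z=np.load("side0.npz"); C=cam("side")
P=dict(timer=(252,166),purple=(211,182),mill=(291,117),jar=(316,150),tin=(276,182),stop=(279,170),garlic=(370,203),lemon=(431,255),pad=(350,288),bR=(502,262),bF=(431,296),bL=(342,214),bB=(415,188),glass=(471,157),darkmill=(392,95),sciss=(220,255),box=(383,160),oil=(456,76))
for n,q in zip(P,dpts(C,z["d"],list(P.values()))): print(n,q.round())
print(C[3])
cv2.imwrite("pics/crop1.png",cv2.resize(z["p"][90:240,180:480,::-1],None,fx=2.6,fy=2.6,interpolation=cv2.INTER_CUBIC))
E
```

```text
timer [461. 304.  45.]
purple [353. 300.  44.]
mill [580. 310. 136.]
jar [567. 189. 105.]
tin [454. 180.  69.]
stop [508. 259.  39.]
garlic [571.   3.  65.]
lemon [ 551. -185.   71.]
pad [ 424. -117.   11.]
bR [ 690. -246.   22.]
bF [ 519. -224.   21.]
bL [539.  55.  20.]
bB [733.  29.  22.]
glass [833. -35. 100.]
darkmill [838. 235. 152.]
sciss [277. 112.   1.]
box [761. 170.  18.]
oil [837.  45. 263.]
[  38.85538608 -570.1701783   639.79908747]
```

View pics/crop1.png

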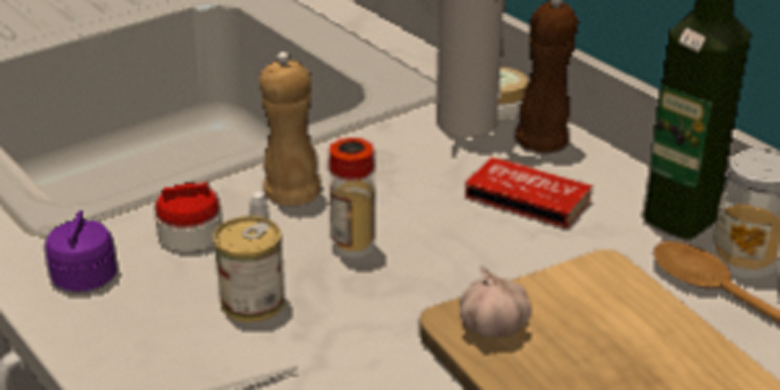

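The crop confirms the choices: red/white timer (188,215), tin (250,268) with the stopper just behind it (259,205), spice jar (352,195), light mill (288,130). Now the wrist survey.

```bash
python3 - <<'E'
from h import *
V=[("w1",(560,285,330)),("w2",(520,190,330)),("w3",(500,-60,330)),("w4",(640,-120,330)),("w5",(600,-40,330))]
for n,p in V:
    q=ctrl.solve_ik(p,down(np.pi)); print(n,None if q is None else np.round(q,2))
for n,p in V:
    ctrl.move_ptp(p,down(np.pi)); ctrl.hold(.15); snap("wrist",n); print(sensors.read_state()["t"])
snap("side","s1"); snap("scene","c1")
a=[cv2.imread(f"pics/{n}.png") for n in("w1","w2","w3","w4")]
m=cv2.resize(np.vstack([np.hstack(a[:2]),np.hstack(a[2:])]),(800,500),interpolation=cv2.INTER_AREA); cv2.imwrite("pics/mosaic.png",m)
E
```

```text
w1 [ 0.33  0.28  1.31 -0.    1.56 -1.24]
w2 [ 0.19  0.11  1.5  -0.    1.53 -1.38]
w3 [-0.29  0.    1.61 -0.    1.53 -1.86]
w4 [-0.32  0.33  1.24 -0.    1.57 -1.89]
w5 [-0.21  0.22  1.38 -0.    1.55 -1.78]
2.0333
2.725
3.9083
4.7667
5.4167
```

View pics/mosaic.png

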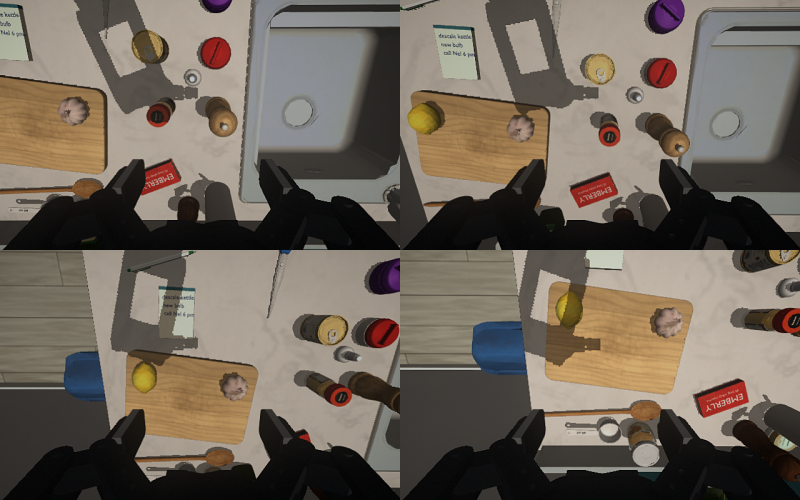

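The mosaic (w1–w4, tiles at 1/1.6 scale) shows all tops clearly. In w1 px: tin (237,75), timer (343,83), stopper (307,122), jar cap (255,183), mill knob (358,205). Board, lemon, garlic and notepad are in w3 and w4.

```bash
cat > meas.py <<'E'
from h import *
def world(tag):
    p,d,C=load(tag); v,u=np.mgrid[:400,:640]; uv=np.c_[u.ravel(),v.ravel()]
    W=(C[3]+rays(C,uv)*d.ravel()[:,None]).reshape(400,640,3); W[d<=0]=np.nan; return p,d,C,W
def blob(m):
    n,l,s,c=cv2.connectedComponentsWithStats(m.astype(np.uint8)); i=1+np.argmax(s[1:,4]); return l==i
def top(tag,xy,lo,hi,R=45):
    """outline centre (pixel) of what stands lo..hi high near xy, and its mean depth point"""
    p,d,C,W=world(tag); m=(np.hypot(W[...,0]-xy[0],W[...,1]-xy[1])<R)&(W[...,2]>lo)&(W[...,2]<hi)
    m=blob(m); cs=max(cv2.findContours(m.astype(np.uint8),0,1)[0],key=len); (c,r)=cv2.minEnclosingCircle(cs)
    return np.array(c),r,np.median(W[m][:,2]),m.sum(),C
def rect(tag,mask,z):
    p,d,C,W=world(tag); cs=max(cv2.findContours(blob(mask(p,W)).astype(np.uint8),0,1)[0],key=len)[:,0]
    q=plane(C,cs,z)[:,:2].astype(np.float32); return q,cv2.minAreaRect(q)
E
python3 - <<'E'
from meas import *
O=dict(timer=((470,312),48,62),tin=((465,190),66,80),stopper=((508,262),42,58),mill=((590,315),141,160),jar=((575,195),100,112))
for n,(xy,lo,hi) in O.items():
    r=[]
    for a in ("w1","w2"):
        c,rad,z,N,C=top(a,xy,lo,hi); r.append((c,C)); print(n,a,c.round(1),round(rad,1),round(z,1),N,plane(C,[c],z)[0].round(1))
    x,g=cross(r[0][1],r[0][0],r[1][1],r[1][0]); print("   cross",x.round(1),round(g,1))
for t in("w3","w4","w5"):
    q,r=rect(t,lambda p,W:(abs(W[...,2]-22)<5)&(W[...,0]>450)&(W[...,0]<800)&(W[...,1]<90),22); print("board",t,np.round(r[0],1),np.round(r[1],1),round(r[2],2))
for t in("w2","w3"):
    q,r=rect(t,lambda p,W:(abs(W[...,2]-12)<4.5)&(abs(W[...,0]-424)<80)&(abs(W[...,1]+117)<70),12); print("pad",t,np.round(r[0],1),np.round(r[1],1),round(r[2],2))
for n,f,z in(("lemon",lambda p,W:(W[...,2]>32)&(W[...,0]>470)&(W[...,0]<700)&(W[...,1]<-120),46),("garlic",lambda p,W:(W[...,2]>30)&(W[...,0]>500)&(W[...,0]<700)&(abs(W[...,1]-5)<60),44)):
  for t in("w1","w2","w3","w4","w5"):
    try:q,r=rect(t,f,z)
    except Exception as e: print(n,t,e);continue
    print(n,t,np.round(r[0],1),np.round(r[1],1),round(r[2],2))
E
```

```text
timer w1 [347.   84.5] 19.8 53.5 200 [462.9 314.   53.5]
timer w2 [422.4 117.7] 19.2 53.4 217 [462.1 311.6  53.4]
   cross [462.5 314.6  43.7] 0.2
tin w1 [235.2  73.5] 27.8 68.1 2162 [452.3 187.   68.1]
tin w2 [320.3 110.3] 25.9 68.2 1977 [453.1 187.7  68.2]
   cross [452.8 187.8  71.5] 0.5
stopper w1 [307.6 126.1] 6.1 47.8 118 [511.2 266.5  47.8]
stopper w2 [381.1 156.9] 6.0 48.0 100 [510.9 265.   48. ]
   cross [511.7 266.2  42. ] 0.3
mill w1 [359.4 203.3] 5.9 147.9 115 [579.6 322.4 147.9]
mill w2 [448.3 238.5] 5.9 147.7 111 [579.4 321.1 147.7]
   cross [581.1 322.8 143.7] 0.3
jar w1 [252.4 185.8] 18.1 104.6 975 [573.  206.2 104.6]
jar w2 [335.2 218.3] 17.2 104.5 892 [573.5 205.1 104.5]
   cross [574.2 205.3 101.5] 0.8
board w3 [621.1 -89.5] [297.1 209.1] 82.22
board w4 [622.  -89.9] [297.2 209.2] 82.28
board w5 [621.7 -89.4] [297.6 209.6] 82.28
pad w2 [ 423.4 -111.5] [ 77.6 103.6] 86.64
pad w3 [ 423.5 -112.7] [ 73.7 104.9] 87.16
lemon w1 attempt to get argmax of an empty sequence
lemon w2 [ 556.5 -184.1] [59.7 73.2] 38.67
lemon w3 [ 843.5 -436.5] [137.1 276.5] 44.9
lemon w4 [ 902.3 -384.6] [518.4 265.2] 89.82
lemon w5 [ 555.6 -182.3] [58.2 58.9] 40.67
garlic w1 [579.1  14.2] [58.  62.4] 14.15
garlic w2 [580.2  13.9] [57.9 59.7] 12.09
garlic w3 [855.  270.2] [ 82.5 143.8] 0.43
garlic w4 [954.5 299.6] [262.4  42.9] 45.42
garlic w5 [865.3 158.8] [266.5 645.7] 0.15
```

```bash
python3 - <<'E'
from meas import *
yaw=np.deg2rad(-7.75); B=np.array([621.6,-89.6]); Rb=np.array([[np.cos(yaw),-np.sin(yaw)],[np.sin(yaw),np.cos(yaw)]])
def outline(t,f,z):
    p,d,C,W=world(t); hsv=cv2.cvtColor(p,cv2.COLOR_RGB2HSV); L=(np.nan_to_num(W[...,:2])-B)@Rb
    m=blob(f(hsv,W,L)); cs=max(cv2.findContours(m.astype(np.uint8),0,1)[0],key=len)[:,0]
    return (plane(C,cs,z)[:,:2]-B)@Rb, C, cs, W[m]
lem=lambda h,W,L:(abs(L[...,0]+54)<55)&(abs(L[...,1]+101)<50)&(W[...,2]>30)&(W[...,2]<90)
gar=lambda h,W,L:(abs(L[...,0]+54)<50)&(abs(L[...,1]-97)<50)&(W[...,2]>30)&(W[...,2]<95)
for n,f,z,ts in(("lemon",lem,47,("w2","w3","w4","w5")),("garlic",gar,44,("w1","w2","w3","w4","w5"))):
    for t in ts:
        q,C,cs,P=outline(t,f,z); a,b=q.min(0),q.max(0)
        print(n,t,"bx",a[0].round(1),b[0].round(1),"by",a[1].round(1),b[1].round(1),"c",((a+b)/2).round(1),"ztop",np.percentile(P[:,2],99).round(1),len(cs),"campos",((C[3][:2]-B)@Rb).round())
E
```

```text
lemon w2 bx -88.3 -16.4 by -136.2 -67.1 c [ -52.3 -101.7] ztop 72.7 143 campos [-214.  254.]
lemon w3 bx -87.3 -17.0 by -127.3 -74.6 c [ -52.2 -100.9] ztop 72.4 121 campos [-200.    4.]
lemon w4 bx -86.9 -16.7 by -127.2 -74.8 c [ -51.8 -101. ] ztop 72.2 142 campos [-54. -37.]
lemon w5 bx -87.6 -16.9 by -129.0 -74.0 c [ -52.2 -101.5] ztop 72.4 135 campos [-103.   36.]
garlic w1 bx -86.9 -24.1 by 66.6 127.7 c [-55.5  97.2] ztop 76.9 134 campos [-188.  353.]
garlic w2 bx -85.8 -24.0 by 66.9 125.8 c [-54.9  96.4] ztop 75.7 127 campos [-214.  254.]
garlic w3 bx -85.2 -24.8 by 68.6 126.2 c [-55.   97.4] ztop 77.1 122 campos [-200.    4.]
garlic w4 bx -85.0 -24.9 by 67.5 126.1 c [-55.   96.8] ztop 77.3 144 campos [-54. -37.]
garlic w5 bx -84.7 -24.9 by 68.6 125.4 c [-54.8  97. ] ztop 77.2 139 campos [-103.   36.]
```

Measurements are consistent. Board-frame targets: tin (-53.5,-2), jar (25.5,-2), mill (42.5,-101). I'll start with the tin, checking IK for all poses first.

```bash
cat > job.py <<'E'
from meas import *
YB=np.deg2rad(-7.75); B=np.array([621.6,-89.6]); c,s=np.cos(YB),np.sin(YB); Rb=np.array([[c,-s],[s,c]])
bw=lambda x,y:B+Rb@np.array([x,y])
ALONG_Y=YB+np.pi; ALONG_X=YB+np.pi/2      # tool yaw for jaws closing along board y / x
# name: pick xy, TCP height over the thing's foot, pick yaw, place xy, place surface z, place yaw, open to release
J=dict(tin=((452.8,187.6),50,ALONG_X,bw(-53.5,-2),22,ALONG_X,80),
       jar=((573.7,205.6),74,ALONG_Y,bw(25.5,-2),22,ALONG_Y,65),
       mill=((580.2,322.3),130,ALONG_Y,bw(42.5,-101.1),22,ALONG_Y,72),
       timer=((462.6,313),28,np.deg2rad(135),np.array([423.5,-112.1]),12,np.deg2rad(135),85))
Z=300
def pick(n,F=35):
    xy,h,yw=J[n][:3]; ctrl.gripper_to(85); ctrl.move_ptp((*xy,Z),down(yw))
    ctrl.move_l((*xy,h+60),vel=250); hit=ctrl.move_l((*xy,h),vel=90,threshold=8)
    ctrl.gripper_to(0,F); st=sensors.read_state()
    print(n,"pick hit",hit,"w",round(st["grip_width"],1),"F",round(st["grasp_force"],1),st["eef_pos"].round(1) if hasattr(st["eef_pos"],"round") else st["eef_pos"])
    ctrl.move_l((*xy,h+25),vel=80); ctrl.move_l((*xy,Z),vel=250)
    st=sensors.read_state(); print("  lifted w",round(st["grip_width"],1),"F",round(st["grasp_force"],1),"t",st["t"])
def place(n):
    h,xy,z,yw,op=J[n][1],*J[n][3:]; ctrl.move_ptp((*xy,Z),down(yw))
    ctrl.move_l((*xy,h+z+25),vel=220); ctrl.move_l((*xy,h+z+4),vel=60); ctrl.hold(.2)
    hit=ctrl.move_l((*xy,h+z-4),vel=15,threshold=3); st=sensors.read_state()
    print(n,"place hit",hit,"dz",round(st["eef_pos"][2]-h-z,2),"f",np.round(st["force"],1))
    ctrl.gripper_to(op); ctrl.hold(.1); e=st["eef_pos"]
    ctrl.move_l((*xy,h+z+40),vel=100); ctrl.move_l((*xy,Z),vel=250); print("  t",sensors.read_state()["t"])
E
python3 - <<'E'
from job import *
for n,(xy,h,y1,pxy,z,y2,op) in J.items():
    print(n,np.round(pxy,1),[q is not None and np.round(q,2)[[0,5]] for q in (ctrl.solve_ik((*a,b),down(y)) for a,b,y in((xy,Z,y1),(xy,h,y1),(pxy,Z,y2),(pxy,h+z,y2)))])
pick("tin"); snap("side","s2"); place("tin")
E
```

```text
tin [568.3 -84.4] [array([0.22, 0.35]), array([0.22, 0.35]), array([-0.3 , -0.16]), array([-0.3 , -0.16])]
jar [646.6 -95. ] [array([ 0.2 , -1.23]), array([ 0.2 , -1.23]), array([-0.28, -1.71]), array([-0.28, -1.71])]
mill [ 650.1 -195.5] [array([ 0.38, -1.06]), array([ 0.38, -1.06]), array([-0.42, -1.85]), array([-0.42, -1.85])]
timer [ 423.5 -112.1] [array([ 0.44, -0.35]), array([ 0.44, -0.35]), array([-0.46, -1.24]), array([-0.46, -1.24])]
tin pick hit False w 57.1 F 37.5 [453.8 187.8  50.9]
  lifted w 56.9 F 37.5 t 11.2
tin place hit True dz 0.62 f [-0.2  0.1  4.1]
  t 16.4333
```

```bash
cat >> job.py <<'E'
def look(tag,p=(600,-40,330)):
    ctrl.move_ptp(p,down(np.pi)); ctrl.hold(.15); snap("wrist",tag)
def check(tag,n,bxy,lo,hi,R=45):
    """board-frame top centre of what stands at board xy"""
    px,r,z,N,C=top(tag,bw(*bxy),lo,hi,R); q=(plane(C,[px],z)[0][:2]-B)@Rb
    print("check",tag,n,q.round(1),"z",round(z,1),"r",round(r,1)); return q
E
python3 - <<'E'
from job import *
look("a1"); snap("side","s3")
check("a1","tin",(-53.5,-2),84,100); check("a1","lemon",(-52,-101),30,80,50); check("a1","garlic",(-55,97),30,85,50)
for n,a in(("tin",(-53.5,-2)),):
    print(top("a1",bw(*a),84,100)[0])
p,d,C,W=world("a1"); L=(np.nan_to_num(W[...,:2])-B)@Rb
m=(np.hypot(L[...,0]+53,L[...,1]+2)<45)&(W[...,2]>84); print("tin top depth pts extents",L[m].min(0),L[m].max(0))
cv2.imwrite("pics/a1s.png",np.hstack([cv2.resize(cv2.imread("pics/a1.png"),(400,250)),cv2.resize(cv2.imread("pics/s3.png")[80:330,200:600],(400,250))]))
E
```

```text
check a1 tin [-54.   -2.9] z 90.0 r 25.9
check a1 lemon [-54.8 -95. ] z 64.1 r 28.7
check a1 garlic [-57.6  94.6] z 59.0 r 23.6
[283.20651245 143.32608032]
tin top depth pts extents [-82.17662822 -30.15986684] [-8.94595257 41.26229249]
```

View pics/a1s.png

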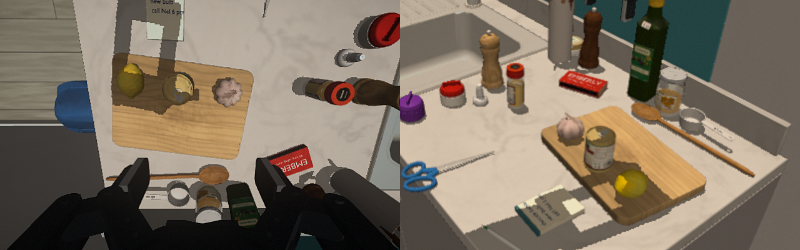

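The tin stands between the garlic and lemon (left tile at (180,88)), about 1 mm from its target, and the stopper still stands. Next the jar.

```bash
python3 - <<'E'
from job import *
pick("jar")
if sensors.read_state()["grip_width"]>30:
    place("jar"); look("a2"); check("a2","jar",(25.5,-2),120,135); check("a2","tin",(-53.5,-2),84,100)
E
```

```text
jar pick hit False w 39.5 F 33.2 [574.2 205.7  74.8]
  lifted w 39.4 F 34.1 t 22.8833
jar place hit True dz 0.43 f [ 0.  -0.7  4.2]
  t 27.9333
check a2 jar [25. -2.] z 126.2 r 18.6
check a2 tin [-54.2  -2.6] z 89.9 r 25.9
```

```bash
python3 - <<'E'
from job import *
pick("mill")
if sensors.read_state()["grip_width"]>30:
    place("mill"); look("a3",(640,-120,350)); check("a3","mill knob",(42.5,-101),163,180); check("a3","jar",(25.5,-2),120,135)
    snap("side","s4")
E
```

```text
mill pick hit False w 46.4 F 36.3 [581.1 322.6 131.4]
  lifted w 46.5 F 36.1 t 33.3083
mill place hit True dz 1.02 f [0.1 0.5 3.8]
  t 38.5667
check a3 mill knob [  41.4 -100. ] z 169.6 r 6.3
check a3 jar [25.4 -2.9] z 126.2 r 18.2
```

```bash
python3 - <<'E'
from job import *
pick("timer")
if sensors.read_state()["grip_width"]>50:
    place("timer"); look("a4",(500,-60,330)); snap("side","s5")
    px,r,z,N,C=top("a4",(423.5,-112),59,75); print("timer bar",plane(C,[px],z)[0].round(1),r)
    q,rr=rect("a4",lambda p,W:(abs(W[...,2]-12)<4.5)&(abs(W[...,0]-424)<80)&(abs(W[...,1]+117)<70),12); print("pad",rr)
    cv2.imwrite("pics/a4s.png",np.vstack([cv2.resize(cv2.imread("pics/a4.png"),(480,300)),cv2.resize(cv2.imread("pics/s5.png")[60:335,170:610],(480,300))]))
E
```

```text
timer pick hit False w 60.7 F 38.5 [463.4 313.4  29.1]
  lifted w 60.8 F 38.2 t 45.05
timer place hit True dz 0.54 f [-1.   0.1  3.3]
  t 50.95
timer bar [ 422.8 -112.    65.2] 19.500099182128906
pad ((423.5838317871094, -112.84608459472656), (73.74394989013672, 105.0151138305664), 87.04261016845703)
```

View pics/a4s.png

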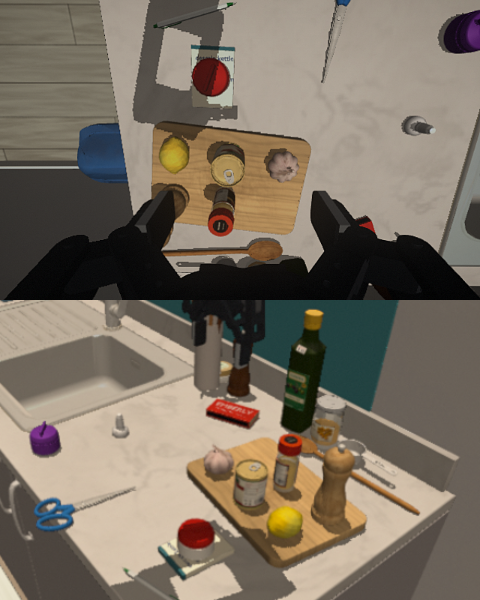

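The picture shows everything upright and in place: timer centred on the pad (side tile (196,540)), tin, jar and mill on the board, stopper still standing (120,425). Handing in.

```bash
python3 -c "
from h import *
print(ctrl.finish_job(), sensors.read_state()['t'])"
```

```text
the job is handed in; nothing more can be done
the job is handed in; nothing more can be done
```

I placed the tin, spice jar, salt mill and timer upright in the order asked, each within about 2 mm of its target by the wrist camera. The garlic, lemon, notepad and stopper were left where they were, and I handed the job in at about 52 s of the 106 s allowed.

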